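# Hook the tool chest down and thread the breaker bar out

## Robot

A 6-joint arm with a two-finger parallel gripper is mounted at the origin on the work surface. World frame = base frame: x ahead of the robot, y to its left, z up, the work surface at z = 0. Lengths are in m, angles in rad, forces in N, time in s.
With the tool pointing down it reaches from about 0.3 to 0.775 m from the base axis. Payload 14.6 kg.
Tool frame: the origin (TCP) lies at the very end of the fingers, on their centre line; the grasp point (between the pads) lies 19 mm behind it; z points along the fingers, y is the direction in which the jaws open and shut (so a half turn about z gives the same grasp; the last joint's range is limited). The gripper opens to 85 mm and grips with 20 to 120 N. Pads are 22 mm wide; open, the fingers measure 114 mm over their backs; the gripper's body (76 mm by 85 mm) begins 54 mm behind the grasp point. The pads swing forward as they close: fully open they stand 13 mm farther back than shut.
Start: joints at [-1.327, 0.3, 1.521, -0, 1.321, -0.067], TCP at [0.168, -0.524, 0.192] pointing down, gripper open.
Joint ranges: [-3.03, 3.03], [-0.79, 2.21], [0.23, 2.52], [-1.04, 4.18], [0, 3.07], [-2.55, 2.55]. Speed limits (rad/s): [2.22, 2.22, 2.57, 3.14, 3.14, 3.14].

## Interface

Orientations are given as [roll, pitch, yaw] about the fixed x, y, z axes, in that order (R = Rz(yaw) Ry(pitch) Rx(roll)).
In Python, from cell import r, camera gives the robot as it stands.
- The arm moves only by the tool jog_arm, never from a script. Its argument "motion" is a list of rows, each a list of 7 numbers: the finger opening in m, from 0 to 0.0854, then the shift along the tool's x, y, z in m, then the turn, a rotation vector about the tool's x, y, z in degrees. A call has 1 to 5 rows; each row is the pose to reach, as a shift and turn from the pose commanded when the call began, along the tool's axes at that moment; what a row does not reach only later rows make up. A row lasts 1/8 s, in which the tool goes at most 62.5 mm and 10.7 degrees, less where a joint would pass 70% of its speed; a pose out of reach is approached as far as the arm can. A call with a gripper value outside its range is refused whole. The fingers move at their own pace and stop on an object; the grip force is fixed at half the most. Time passes only in rows, so rows that repeat a pose let the fingers close. It gives the time, the measured TCP pose, the force and the opening at its end, in the units of the state.
- r.sense(): the state, without advancing time (a new reading comes with each control period).
- camera(name): name is "scene" or "top" or "wrist"; returns a dict with "image" (384x512x3 uint8, red, green, blue), "range_z" (384x512 float32, m along the optical axis (not along the pixel's ray), 0 where there is no reading), "intrinsics" (3x3 intrinsics, pixels), "rvec" (rotation vector, rad) and "tvec" (3), from world to camera coordinates, as OpenCV has them. Camera axes: x right, y down, z forward; pixel columns grow to the right and rows downward; lengths in m; the calibration is good to about 2 mm. A picture is of the moment at which its call begins.
- r.sign_off(): hands the job in, once; it reports no verdict.
The state is a dict: "clock": time; "qpos": joint angles; "joint_velocities": joint speeds; "tau": joint torques, N m; "eef_pos": TCP position; "tcp_rot": TCP orientation; "force": force on the tool from outside, world axes, zero at the start; "ft_torque": the same for the moment, N m; "gripper_width": finger opening in m.
Only numpy, scipy, OpenCV 4.12 (cv2) and the standard library are available. Lean on these libraries where they do the work, as an engineer would, in place of code of your own. Each camera call takes 0.05 s, during which the arm holds its last target.

## Task

First swing the yellow-knobbed hook fully closed into its catch on the orange tool chest, so the chest is held down. Then take the steel breaker bar that lies inside: it is longer than the opening, so draw it back under the deck, tilt its far, dark head end up and thread it out diagonally. Finish still holding the bar in the gripper, motionless, with its whole length clear above the chest by at least 5 cm; leave the hook closed and every other object where it is.

Things in the scene. Friction and masses are not known exactly. Their poses are not given: they have to be found in the camera images.
- chest: orange steel tool chest, fixed, 313 (x) x 158 (y) x 123 mm high, walls 4 mm, inside 305 x 150 mm, floor at z 4 mm; origin at the centre of its underside, x along its length away from the robot, z up. 3 mm thick top (underside z 120): near deck from x -156.5 to -22.5 mm, far lip from x 127.5 to 156.5; between them the only opening. Under the deck it is empty down to the floor
- opening (a point): centre of the chest's opening, level with the deck's top (z 123 mm); the opening is 150 (x) x 150 (y) mm, its near and far edges marked in yellow
- saddle_near (a point): where the bar rests on the first black cross plate, chest x -12.5, y 0, z 86 mm: plate 6 mm thick in x, across the whole chest, with two lugs 8 mm wide at y +-14.5 mm rising to z 92 mm
- saddle_far (a point): the same on the second cross plate, chest x 109.5, y 0, z 86 mm
- catch (a point): steel catch bracket for the hook, on the deck: spans chest x -96 to -74, y 66 to 78 mm, up to z 144 mm; this point is its middle at z 130 mm
- hook (a joint): angle of the hold-down hook about its upright pivot: 0 = fully closed, resting in the catch (a hard stop), with the arm pointing to the chest's -y over the deck; grows to 1.6 rad as it swings open towards the chest's +x (counter-clockwise from above). It stays where it is left; about 1 N at the knob moves it.
- hook_knob (a point): on the axis of the hook's upright yellow knob, 80 mm from the pivot: knob 16 mm diameter, from z 133 (top of the flat steel arm, 12 mm wide, 6 mm thick) to z 169 mm above the bench; this point is 151 mm above the bench
- hook_pivot (a point): on the hook's vertical pivot axis, at the arm's mid-thickness (130 mm above the bench)
- bar: steel breaker bar, 240 mm long, loose, about 0.35 kg: round shank 16 mm diameter and, on its far 32 mm, a dark round head 22 mm diameter; black sleeve on the near end. Origin on its axis at mid-length, x along the bar towards the head. Starts level along the chest's x, axis at z 94 mm, head under the far lip, other end under the deck. Balances 35 mm from the origin towards the head
- bar_near (a point): tip of the bar's sleeve end, on its axis (x = -120 mm)
- bar_far (a point): tip of the bar's head end, on its axis (x = +120 mm)
- bar_grip (a point): good place to grip the shank, on its axis at x = +40 mm, close to the balance point
- socket: loose bystander: steel socket 28 mm diameter, 32 mm tall, standing on the deck; origin at its underside
- spanner: loose bystander: 85 mm spanner on the chest floor
- screwdriver: loose bystander: screwdriver on the bench, left
- hammer: loose bystander: hammer on the bench, right
- spray: loose bystander: spray can 60 mm diameter, 170 mm tall, right
- jar: loose bystander: jar 70 mm diameter, 90 mm tall, left
- tape: loose bystander: black roll 90 mm diameter, 25 mm tall, right

How it is judged:
By the outcome, as a careful person would: the job done as asked, in the order asked, and still so for the second after the job is handed in, while the arm keeps its last pose, push and grip.
It also fails if it takes over 51 s, if anything falls off the work surface, if the arm or the gripper's body presses on something with over 40 N, if the wrist force passes 120 N, or if a joint passes its speed limit or range.

## Working session

There is one attempt and no reset: what is moved stays moved. The work goes in short steps, Python scripts to look and compute and a tool call to move; the robot and the scene stay as the last step left them, time stands still between calls to the robot, and variables do not carry over. Pictures are saved under pics/ and viewed, and the job is handed in when it is done.

Besides the shell and the picture viewer there is one more tool, called in YAML: its name, and indented under it one key for each argument. jog_arm: Moves the arm, as the interface text tells. Its arguments: {"type":"object","properties":{"motion":{"type":"array"}},"required":["motion"]}

```bash
ls; mkdir -p pics
python3 - <<'E'
from cell import r, camera
import cv2,pickle
print(r.sense())
d={}
for n in ("scene","top","wrist"):
    c=camera(n); d[n]=c
    cv2.imwrite(f"pics/a_{n}.png",c["image"][:,:,::-1])
    print(n,c["intrinsics"],c["rvec"],c["tvec"])
pickle.dump(d,open("a.pkl","wb"))
E
```

```text
pics
{'clock': 0.0, 'qpos': array([-1.32661571e+00,  3.00499680e-01,  1.52160961e+00,  2.63695199e-05,
        1.32072184e+00, -6.65755817e-02]), 'joint_velocities': array([ 0.00106518,  0.00046368,  0.00036884, -0.00027584, -0.00011007,
       -0.00104838]), 'tau': array([ 3.98787952e-04, -5.43499768e+01, -3.61798811e+01, -3.79043672e-05,
        3.98225267e-03,  4.62631874e-05]), 'eef_pos': array([ 0.16812302, -0.52336126,  0.19119361]), 'tcp_rot': array([-3.14035861e+00, -1.07876358e-04,  3.10749592e-01]), 'force': array([-0.41160649, -0.60873034, -0.28083382]), 'ft_torque': array([-0.01416231,  0.03295046, -0.00983889]), 'gripper_width': 0.08555841822332885}
scene [[419.33610612   0.         258.47573631]
 [  0.         419.33610612 193.4239169 ]
 [  0.           0.           1.        ]] [ 1.79774606  1.33358625 -0.72078064] [-0.1327673  -0.19779067  1.67119572]
top [[415.33639846   0.         254.8749931 ]
 [  0.         415.33639846 195.16157559]
 [  0.           0.           1.        ]] [ 2.18591024 -2.17036511  0.10468942] [-0.03367535  0.56218345  1.20148008]
wrist [[274.18366626   0.         255.81769287]
 [  0.         274.18366626 194.55257841]
 [  0.           0.           1.        ]] [-2.35840076  1.72018707  0.23252803] [-0.54827038 -0.03452909  0.3791698 ]
```

View pics/a_scene.png

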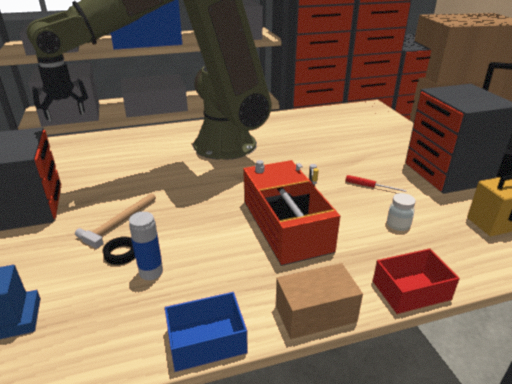

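View pics/a_top.png

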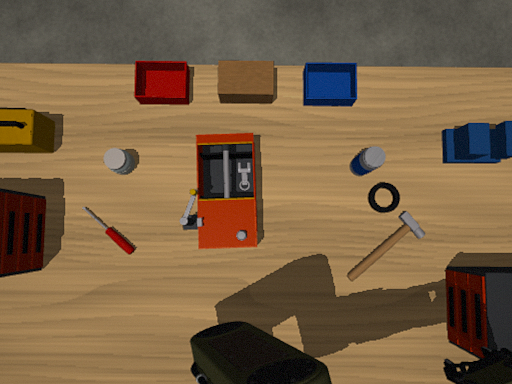

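View pics/a_wrist.png

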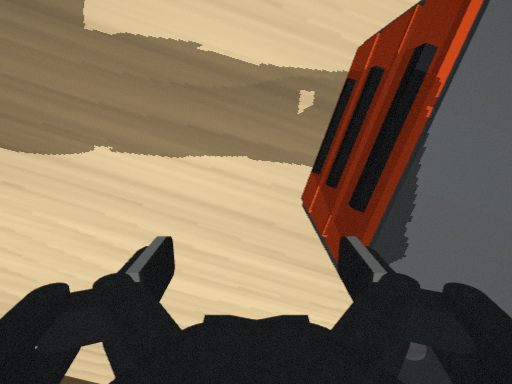

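The top view shows the chest at about cols 197–257, rows 134–247. The bar runs inside near col 226, the open hook's yellow knob is near (193,191), and the socket is at (241,235). Next I'll measure these.

```bash
cat > h.py <<'E'
import numpy as np,cv2
def cast(c,uv,z):
    R=cv2.Rodrigues(np.array(c["rvec"]))[0];t=np.array(c["tvec"]).ravel()
    uv=np.atleast_2d(np.asarray(uv,float));K=c["intrinsics"]
    d=np.c_[uv,np.ones(len(uv))]@np.linalg.inv(K).T@R
    o=-R.T@t
    return o+d*((z-o[2])/d[:,2])[:,None]
def pts(c):
    Z=c["range_z"];v,u=np.mgrid[:Z.shape[0],:Z.shape[1]]
    R=cv2.Rodrigues(np.array(c["rvec"]))[0];t=np.array(c["tvec"]).ravel()
    p=np.stack([u,v,np.ones_like(u)],-1)@np.linalg.inv(c["intrinsics"]).T*Z[...,None]
    return (p-t)@R
def proj(c,P):
    return cv2.projectPoints(np.atleast_2d(np.asarray(P,float)),np.array(c["rvec"]),np.array(c["tvec"]),c["intrinsics"],None)[0][:,0]
def mask(c,lo,hi):
    h=cv2.cvtColor(c["image"],cv2.COLOR_RGB2HSV);return cv2.inRange(h,lo,hi)
E
python3 - <<'E'
from h import *
import pickle
d=pickle.load(open("a.pkl","rb"));c=d["top"]
cv2.imwrite("pics/a_topz.png",cv2.resize(c["image"][120:260,170:280,::-1],None,fx=4,fy=4,interpolation=cv2.INTER_NEAREST))
s=d["scene"];cv2.imwrite("pics/a_scz.png",cv2.resize(s["image"][145:270,230:350,::-1],None,fx=4.6,fy=4.6,interpolation=cv2.INTER_NEAREST))
P=pts(c)
print("bench z",np.median(P[280:300,150:180,2]))
m=mask(c,(0,150,120),(13,255,255)).astype(bool)
sub=np.zeros_like(m);sub[120:260,170:280]=1
m&=sub&(abs(P[...,2]-.123)<.006)
Q=P[m];print(len(Q),Q.mean(0),Q[:,:2].min(0),Q[:,:2].max(0))
v,u=np.nonzero(m);W=cast(c,np.c_[u,v],.123)
rect=cv2.minAreaRect(W[:,:2].astype(np.float32)*1000);print(rect)
print(np.array(cv2.boxPoints(rect)))
y=mask(c,(22,120,120),(35,255,255)).astype(bool)&sub
v,u=np.nonzero(y)
for a,b in zip(u,v):print((a,b),P[b,a].round(3),end=' ')
E
```

```text
bench z 0.0005477869130986162
3258 [0.51739965 0.04908323 0.12327847] [ 0.4099098  -0.03306767] [0.72617806 0.13416788]
((567.2008666992188, 51.01253890991211), (312.6528625488281, 157.63107299804688), 2.3627312183380127)
[[407.75812  123.31641 ]
 [414.25653  -34.18067 ]
 [726.6436   -21.291328]
 [720.1452   136.20575 ]]
(np.int64(248), np.int64(142)) [ 0.7   -0.009  0.125] (np.int64(249), np.int64(142)) [ 0.7   -0.012  0.123] (np.int64(250), np.int64(142)) [ 0.7   -0.015  0.122] (np.int64(219), np.int64(143)) [0.697 0.071 0.121] (np.int64(220), np.int64(143)) [0.697 0.068 0.123] (np.int64(221), np.int64(143)) [0.696 0.065 0.125] (np.int64(222), np.int64(143)) [0.696 0.062 0.128] (np.int64(223), np.int64(143)) [0.696 0.059 0.126] (np.int64(224), np.int64(143)) [0.696 0.057 0.126] (np.int64(225), np.int64(143)) [0.697 0.054 0.122] (np.int64(226), np.int64(143)) [0.697 0.051 0.122] (np.int64(227), np.int64(143)) [0.697 0.049 0.122] (np.int64(228), np.int64(143)) [0.697 0.046 0.124] (np.int64(229), np.int64(143)) [0.697 0.043 0.124] (np.int64(230), np.int64(143)) [0.697 0.04  0.123] (np
[... 2356 characters left out ...]
), np.int64(198)) [0.552 0.043 0.043] (np.int64(231), np.int64(198)) [0.552 0.04  0.047] (np.int64(232), np.int64(198)) [0.552 0.037 0.045] (np.int64(233), np.int64(198)) [0.545 0.03  0.124] (np.int64(234), np.int64(198)) [0.546 0.028 0.122] (np.int64(235), np.int64(198)) [0.545 0.025 0.123] (np.int64(201), np.int64(199)) [0.548 0.125 0.055] (np.int64(202), np.int64(199)) [0.548 0.124 0.044] (np.int64(203), np.int64(199)) [0.548 0.121 0.045] (np.int64(204), np.int64(199)) [0.542 0.109 0.12 ] (np.int64(205), np.int64(199)) [0.542 0.106 0.123] (np.int64(206), np.int64(199)) [0.542 0.103 0.127] (np.int64(208), np.int64(199)) [0.542 0.098 0.125] (np.int64(209), np.int64(199)) [0.542 0.095 0.123]
```

```bash
sleep 1
```

```text
(no output)
```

View pics/a_topz.png

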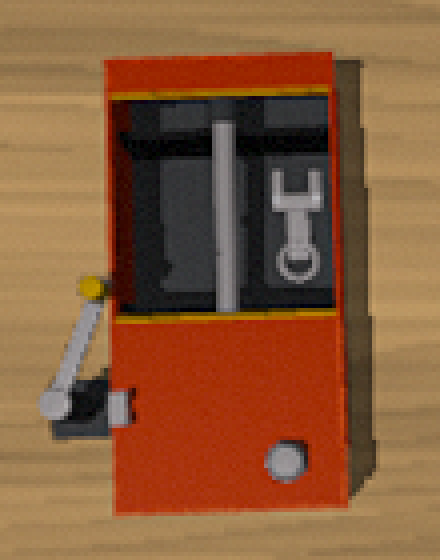

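View pics/a_scz.png

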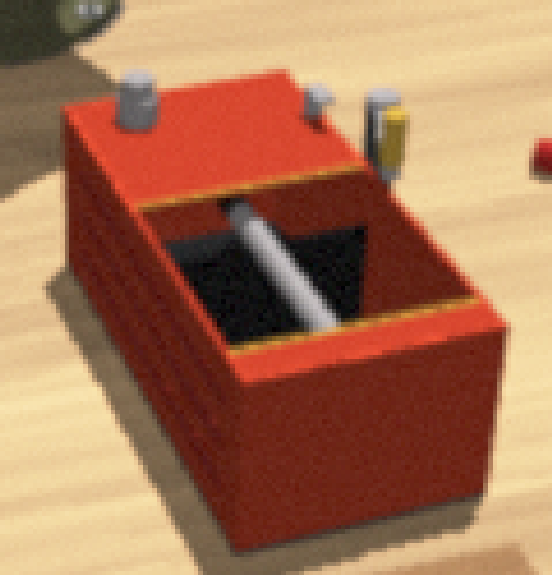

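Run:
```python
from h import *
import pickle
d=pickle.load(open("a.pkl","rb"));c=d["top"];P=pts(c)
C=np.array([.5672,.0510]);a=np.deg2rad(2.3627);R=np.array([[np.cos(a),-np.sin(a)],[np.sin(a),np.cos(a)]])
L=P.copy();L[...,:2]=(P[...,:2]-C)@R
np.set_printoptions(suppress=True,linewidth=200)
# gray pixels blobs above deck
sub=np.zeros(P.shape[:2],bool);sub[125:255,175:262]=1
b=sub&(P[...,2]>.128)
n,lab,st,ce=cv2.connectedComponentsWithStats(b.astype(np.uint8))
for i in range(1,n):
    if st[i,4]>5:
        q=L[lab==i];print(st[i],ce[i],q.min(0).round(4),q.max(0).round(4),np.median(q[:,2]),"world mean",P[lab==i].mean(0).round(4))
q=L[sub&(P[...,2]>.12)&(L[...,1]>.082)]
print("hook pts");
for w in q:print(w.round(3),end=' ')
# bar
bm=sub&(P[...,2]>.09)&(P[...,2]<.11)&(L[...,0]>-.02)&(L[...,0]<.125)&(abs(L[...,1])<.04)
q=L[bm]
print("\nbar",len(q))
for x in np.arange(-.02,.125,.012):
    k=q[(q[:,0]>=x)&(q[:,0]<x+.012)]
    if len(k):print(round(x,3),k[:,1].min().round(4),k[:,1].max().round(4),k[:,1].mean().round(4),np.percentile(k[:,2],80).round(4))
print("socket top");
```

```text
[179 189  18  36 208] [188.03846154 207.28365385] [-0.0889  0.0768  0.129 ] [0.0018 0.1254 0.1714] 0.13494601726093294 world mean [0.5181 0.1491 0.14  ]
[197 218   5   9  41] [198.80487805 222.24390244] [-0.0959  0.0658  0.1403] [-0.0745  0.0767  0.1475] 0.1438410855007765 world mean [0.4785 0.1191 0.1441]
[236 231  13  10  86] [240.98837209 235.3255814 ] [-0.1365 -0.0573  0.1281] [-0.1124 -0.0256  0.1599] 0.15310908988767594 world mean [0.4449 0.0068 0.1499]
hook pts
[0.001 0.087 0.17 ] [0.001 0.084 0.169] [-0.002  0.089  0.17 ] [-0.002  0.087  0.167] [-0.002  0.084  0.169] [-0.004  0.092  0.168] [-0.005  0.089  0.17 ] [-0.004  0.087  0.168] [-0.005  0.084  0.17 ] [-0.007  0.092  0.169] [-0.007  0.089  0.17 ] [-0.007  0.087  0.17 ] [-0.007  0.085  0.167] [-0.01   0.09   0.168] [-0.01   0.087  0.168] [-0.01   0.084  0.17 ] [-0.01   0.082  0.167] [-0.012  0.088  0.167] [-0.012  0.085  0.165] [-0.012  0.082  0.167] [-0.012  0.092  0.135] [-0.013  0.087  0.152] [-0.014  0.084  0.156] [-0.015  0.092  0.136] [-0.014  0.09   0.133] [-0.015  0.087  0.137] [-0.014  0.085  0.129] [-0.017  0.0
[... 3501 characters left out ...]
.136] [-0.086  0.112  0.137] [-0.086  0.11   0.136] [-0.086  0.107  0.136] [-0.086  0.106  0.126] [-0.089  0.12   0.14 ] [-0.089  0.117  0.137] [-0.089  0.115  0.137] [-0.089  0.112  0.138] [-0.089  0.11   0.134] [-0.089  0.108  0.129] 
bar 328
-0.02 -0.0214 0.0345 0.0012 0.1001
-0.008 -0.0058 0.006 0.0 0.1031
0.004 -0.0061 0.0053 -0.0008 0.1031
0.016 -0.0064 0.0082 0.0007 0.1016
0.028 -0.0066 0.0079 0.0007 0.1022
0.04 -0.007 0.0074 0.0 0.1029
0.052 -0.007 0.0071 -0.0002 0.1023
0.064 -0.0076 0.0065 -0.0004 0.103
0.076 -0.0078 0.0062 -0.0012 0.1019
0.088 -0.0056 0.006 0.0001 0.1024
0.1 -0.0335 0.0171 -0.0007 0.1026
0.112 -0.0089 0.011 0.001 0.1032
0.124 -0.0087 0.0106 0.0012 0.1037
socket top
```

```bash
cat >> h.py <<'E'
from scipy.spatial.transform import Rotation as Ro
C=np.array([.5672,.0510,0]);YAW=np.deg2rad(2.3627)
Rc=Ro.from_euler('z',YAW)
def w(p): return C+Rc.apply(p)       # chest->world
def ch(p): return Rc.inv().apply(np.asarray(p)-C)
def tool(yaw=0,th=0,flip=False):  # yaw, th deg in chest frame
    q=Rc*Ro.from_euler('z',yaw,degrees=True)*Ro.from_euler('y',-th,degrees=True)*Ro.from_euler('x',180,degrees=True)
    return q*Ro.from_euler('z',180,degrees=True) if flip else q
def rel(s,p,q):
    R0=Ro.from_euler('xyz',s["tcp_rot"]);
    d=R0.inv().apply(p-s["eef_pos"])*1000;v=(R0.inv()*q).as_rotvec(degrees=True)
    return d.round(1),v.round(1)
PIV=np.array([-.081,.115,0])
def knob(phi,z): return PIV+np.array([.08*np.sin(phi),-.08*np.cos(phi),z])
E
python3 - <<'E'
from h import *
from cell import r
import pickle
d=pickle.load(open("a.pkl","rb"));c=d["wrist"];s=r.sense()
np.set_printoptions(suppress=True)
o=-cv2.Rodrigues(c["rvec"])[0].T@c["tvec"]
print("cam in tool",Ro.from_euler('xyz',s["tcp_rot"]).inv().apply(o-s["eef_pos"]))
q=tool(125)
for z in (.24,.142): print(w(knob(1.18,z)),rel(s,w(knob(1.18,z)),q))
E
```

```text
cam in tool [ 0.06594202 -0.00083328 -0.18239032]
[0.55668986 0.13516428 0.24      ] (array([ 571.3, -508.3,  -48.2]), array([  -0. ,   -0. , -109.6]))
[0.55668986 0.13516428 0.142     ] (array([ 571.3, -508.2,   49.8]), array([  -0. ,   -0. , -109.6]))
```

jog_arm:
  motion:
    - [0.085,60,-50,-48,0,0,-10]
    - [0.085,115,-100,-48,0,0,-20]
    - [0.085,165,-148,-48,0,0,-30]
    - [0.085,215,-195,-48,0,0,-40]
    - [0.085,265,-240,-48,0,0,-50]

```text
clock: 0.78
eef_pos: [0.3207, -0.2661, 0.2754]
tcp_rot: [3.141, 0.0, 1.189]
force: [0.4, -0.0, 0.1]
gripper_width: 0.0845
```

```bash
cat > now.py <<'E'
from h import *
from cell import r
np.set_printoptions(suppress=True)
s=r.sense()
def st():
    print("t",round(s["clock"],2),"chest pos",ch(s["eef_pos"]).round(4),"rpy",np.rad2deg(s["tcp_rot"]).round(2),"F",s["force"].round(1),"w",round(s["gripper_width"],4),"q",s["qpos"].round(2))
E
python3 - <<'E'
from now import *
st();q=tool(125)
for z in (.24,.142): print(rel(s,w(knob(1.18,z)),q))
E
```

```text
t 0.78 chest pos [-0.2593 -0.3066  0.2754] rpy [179.98   0.    68.11] F [ 0.4 -0.   0.1] w 0.0845 q [-0.78 -0.06  1.73  0.    1.47 -0.4 ]
(array([460.3,  69.3,  35.4]), array([  0. ,   0. , -59.3]))
(array([460.3,  69.3, 133.4]), array([  0. ,   0. , -59.3]))
```

I typed the shifts in mm, but the tool takes m. The per-row cap kept that move in the intended direction and harmless. I'll use m from here on.

jog_arm:
  motion:
    - [0.034,0.056,0.008,0,0,0,-10]
    - [0.034,0.112,0.016,0,0,0,-20]
    - [0.034,0.168,0.024,0,0,0,-30]
    - [0.034,0.224,0.032,0,0,0,-40]
    - [0.034,0.28,0.04,0,0,0,-50]

```text
clock: 1.4
eef_pos: [0.4636, -0.0219, 0.275]
tcp_rot: [3.141, 0.0, 2.062]
force: [0.5, -1.0, -0.3]
gripper_width: 0.0343
```

Run:
```python
from now import *
st();q=tool(125)
for z in (.24,.142): print(rel(s,w(knob(1.18,z)),q))
```

```text
t 1.4 chest pos [-0.1065 -0.0686  0.275 ] rpy [179.99   0.01 118.15] F [ 0.5 -1.  -0.3] w 0.0343 q [-0.13  0.05  1.62 -0.    1.47 -0.62]
(array([ 94.6, 156.1,  35. ]), array([ 0. ,  0. , -9.2]))
(array([ 94.6, 156.1, 133. ]), array([ 0. ,  0. , -9.2]))
```

jog_arm:
  motion:
    - [0.034,0.03,0.05,0,0,0,-5]
    - [0.034,0.06,0.1,0.0,0,0,-9.2]
    - [0.034,0.0946,0.1561,0.01,0,0,-9.2]
    - [0.034,0.0946,0.1561,0.035,0,0,-9.2]
    - [0.034,0.0946,0.1561,0.05,0,0,-9.2]

```text
clock: 2.02
eef_pos: [0.5565, 0.1332, 0.2232]
tcp_rot: [-3.14, -0.001, 2.218]
force: [0.9, -0.9, 0.5]
gripper_width: 0.034
```

Run:
```python
from now import *
from cell import camera
st();q=tool(125)
c=camera("wrist");cv2.imwrite("pics/b.png",c["image"][:,:,::-1])
y=mask(c,(22,120,120),(35,255,255)); n,l,t,ce=cv2.connectedComponentsWithStats(y)
for i in range(1,n):
    if t[i,4]>40: print(t[i],ce[i],ch(cast(c,ce[i],.165)))
print(rel(s,w(knob(1.18,.142)),q))
```

```text
t 2.02 chest pos [-0.0073  0.0825  0.2232] rpy [-179.88   -0.06  127.07] F [ 0.9 -0.9  0.5] w 0.034 q [ 0.17  0.33  1.41 -0.    1.41 -0.48]
[252 183  17  24 322] [260.02795031 194.55279503] [[-0.00556465  0.08630545  0.165     ]]
[204 185  38  50 146] [224.63013699 206.43150685] [[-0.0258697   0.05847746  0.165     ]]
(array([ 1.4,  1.5, 81.2]), array([-0.1, -0.1, -0.3]))
```

View pics/b.png

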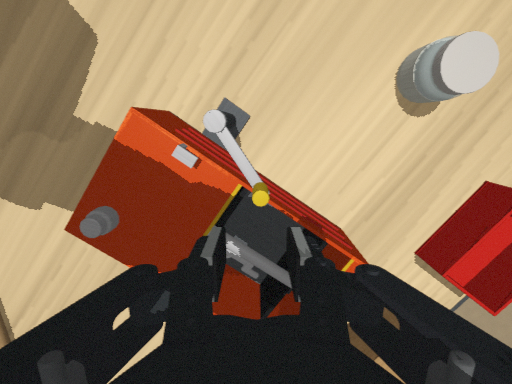

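The wrist view shows the knob at (260,195), centred between the fingertips at cols 215 and 298. Its ray gives chest (−5.6, 86) mm, which agrees with the top view. I'll descend around it.

jog_arm:
  motion:
    - [0.034,0.001,0.001,0.03,0,0,0]
    - [0.034,0.001,0.001,0.06,0,0,0]
    - [0.034,0.001,0.001,0.081,0,0,0]
    - [0.034,0.001,0.001,0.081,0,0,0]

```text
clock: 2.58
eef_pos: [0.5566, 0.1333, 0.1436]
tcp_rot: [-3.14, -0.001, 2.216]
force: [-0.3, 0.2, 1.4]
gripper_width: 0.0343
```

Run:
```python
from now import *
st();q=tool(125)
for p in (1.18,1.0,.8,.6,.4,.2,.1,0): print(p,rel(s,w(knob(p,.142)),q))
```

```text
t 2.58 chest pos [-0.0072  0.0827  0.1436] rpy [-179.91   -0.04  126.95] F [-0.3  0.2  1.4] w 0.0343 q [ 0.17  0.39  1.51 -0.    1.24 -0.47]
1.18 (array([1.4, 1.2, 1.6]), array([-0.1, -0. , -0.4]))
1.0 (array([ -5.3, -11.6,   1.6]), array([-0.1, -0. , -0.4]))
0.8 (array([ -9.9, -26.8,   1.6]), array([-0.1, -0. , -0.4]))
0.6 (array([-11.5, -42.7,   1.7]), array([-0.1, -0. , -0.4]))
0.4 (array([ -9.8, -58.6,   1.7]), array([-0.1, -0. , -0.4]))
0.2 (array([ -5.1, -73.9,   1.7]), array([-0.1, -0. , -0.4]))
0.1 (array([ -1.6, -81. ,   1.7]), array([-0.1, -0. , -0.4]))
0 (array([  2.7, -87.8,   1.7]), array([-0.1, -0. , -0.4]))
```

jog_arm:
  motion:
    - [0.034,-0.005,-0.011,0.001,0,0,0]
    - [0.034,-0.0095,-0.026,0.001,0,0,0]
    - [0.034,-0.0115,-0.042,0.001,0,0,0]
    - [0.034,-0.01,-0.058,0.001,0,0,0]
    - [0.034,-0.005,-0.074,0.001,0,0,0]

```text
clock: 3.2
eef_pos: [0.5003, 0.0845, 0.1438]
tcp_rot: [3.141, 0.001, 2.216]
force: [0.3, 0.3, -1.0]
gripper_width: 0.0339
```

Run:
```python
from now import *
from cell import camera
st();q=tool(125)
c=camera("wrist");cv2.imwrite("pics/c.png",c["image"][:,:,::-1])
for p in (.2,.1,0): print(p,rel(s,w(knob(p,.142)),q))
for e in (.004,.008,.012): print(e,rel(s,w(knob(0,.142)-[e,0,0]),q))
```

```text
t 3.2 chest pos [-0.0654  0.0362  0.1438] rpy [179.95   0.04 126.96] F [ 0.3  0.3 -1. ] w 0.0339 q [ 0.1   0.25  1.7  -0.    1.19 -0.55]
0.2 (array([0.2, 0.5, 1.8]), array([ 0.1,  0. , -0.4]))
0.1 (array([ 3.7, -6.7,  1.8]), array([ 0.1,  0. , -0.4]))
0 (array([  7.9, -13.5,   1.8]), array([ 0.1,  0. , -0.4]))
0.004 (array([ 10.1, -16.8,   1.8]), array([ 0.1,  0. , -0.4]))
0.008 (array([ 12.4, -20.1,   1.8]), array([ 0.1,  0. , -0.4]))
0.012 (array([ 14.7, -23.4,   1.8]), array([ 0.1,  0. , -0.4]))
```

View pics/c.png

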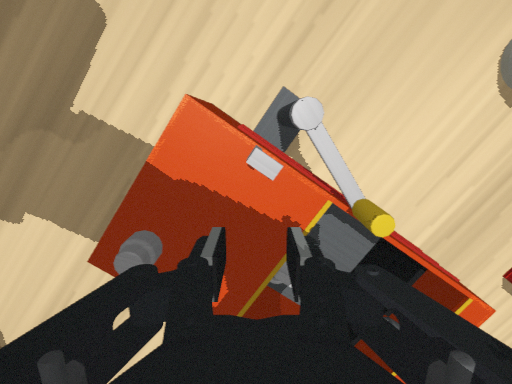

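The knob was missed: it now sits right of the right finger at (380,225). I'll find out why.

Run:
```python
from now import *
from cell import camera
st()
c=camera("wrist")
print("tcp proj",proj(c,s["eef_pos"]))
print("knob cast",ch(cast(c,[[383,226]],.169)), "pivot",ch(cast(c,[[307,113]],.138)))
Z=c["range_z"];P=pts(c)
for u,v in ((383,226),(370,212),(307,113),(295,250),(215,250),(265,163)): print((u,v),ch(P[v,u]).round(4),Z[v,u])
t=camera("top");cv2.imwrite("pics/c_top.png",cv2.resize(t["image"][120:260,150:290,::-1],None,fx=4,fy=4,interpolation=cv2.INTER_NEAREST))
```

```text
t 3.25 chest pos [-0.0668  0.036   0.1437] rpy [179.98   0.02 126.96] F [-0.6 -0.5  0.4] w 0.0338 q [ 0.09  0.25  1.7  -0.    1.19 -0.55]
tcp proj [[256.0071006  218.90282098]]
knob cast [[-0.00532338  0.08399339  0.169     ]] pivot [[-0.07990628  0.11419556  0.138     ]]
(383, 226) [-0.0058  0.084   0.1697] 0.16733812
(370, 212) [-0.0112  0.086   0.1571] 0.17827907
(307, 113) [-0.0798  0.1143  0.137 ] 0.18141672
(295, 250) [-0.0594  0.0556  0.2158] 0.121050596
(215, 250) [-0.0886  0.0357  0.2162] 0.120580904
(265, 163) [-0.0844  0.0721  0.1439] 0.18310574
```

View pics/c_top.png

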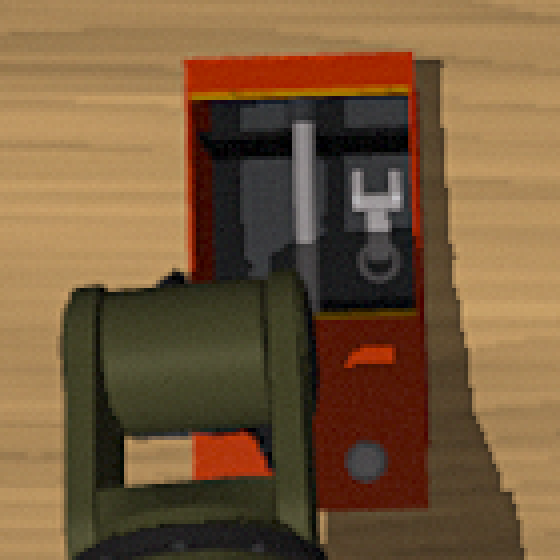

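Run:
```python
from now import *
from cell import camera
c=camera("wrist");P=pts(c);Z=c["range_z"]
s=r.sense();R0=Ro.from_euler('xyz',s["tcp_rot"])
R=cv2.Rodrigues(c["rvec"])[0];print("tcp depth",R@s["eef_pos"]+c["tvec"])
T=R0.inv().apply(P.reshape(-1,3)-s["eef_pos"]).reshape(P.shape)
for u in (212,218,222,292,297,303):
    print(u,[(v,Z[v,u].round(3),(T[v,u]*1000).round(0).tolist()) for v in range(222,300,8)])
cv2.imwrite("pics/c2.png",cv2.resize(c["image"][200:320,180:340,::-1],None,fx=5,fy=5))
```

```text
tcp depth [0.00064055 0.01720374 0.19383107]
212 [(222, np.float32(0.216), [-10.0, -35.0, 20.0]), (230, np.float32(0.143), [12.0, -24.0, -49.0]), (238, np.float32(0.133), [12.0, -22.0, -60.0]), (246, np.float32(0.126), [12.0, -21.0, -67.0]), (254, np.float32(0.118), [12.0, -19.0, -75.0]), (262, np.float32(0.116), [9.0, -19.0, -78.0]), (270, np.float32(0.117), [6.0, -19.0, -78.0]), (278, np.float32(0.117), [2.0, -19.0, -79.0]), (286, np.float32(0.117), [-1.0, -19.0, -80.0]), (294, np.float32(0.117), [-4.0, -19.0, -81.0])]
218 [(222, np.float32(0.216), [-10.0, -30.0, 20.0]), (230, np.float32(0.144), [12.0, -20.0, -49.0]), (238, np.float32(0.133), [12.0, -19.0, -60.0]), (246, np.float32(0.124), [12.0, -18.0, -69.0]), (254, np.float32(0.124), [9.0, -18.0, -70.0]), (262, np.float32(0.125), [5.0, -18.0, -70.0]), (270, np.float32(0.125), [2.0, -18.0, -71.0]), (278, np.float32(0.123), [-1.0, -18.0, -73.0]), (286, np.float32(0.125), [-6.0, -18.0, -73.0]), (294, np.float32(0.125), [-9.0, -18.0, -74.0])]
222 [(222, np.float32(0.216), [-10.0, -27.0, 20.0]), (230, np.float32(0.143), [12.0, -18.0,
[... 1114 characters left out ...]
.float32(0.116), [10.0, 17.0, -78.0]), (270, np.float32(0.116), [6.0, 17.0, -79.0]), (278, np.float32(0.119), [1.0, 17.0, -78.0]), (286, np.float32(0.119), [-2.0, 17.0, -78.0]), (294, np.float32(0.121), [-7.0, 17.0, -77.0])]
303 [(222, np.float32(0.217), [-10.0, 37.0, 21.0]), (230, np.float32(0.218), [-17.0, 37.0, 20.0]), (238, np.float32(0.133), [12.0, 22.0, -60.0]), (246, np.float32(0.123), [13.0, 21.0, -70.0]), (254, np.float32(0.117), [12.0, 19.0, -77.0]), (262, np.float32(0.117), [9.0, 19.0, -77.0]), (270, np.float32(0.104), [13.0, 17.0, -90.0]), (278, np.float32(0.098), [13.0, 16.0, -96.0]), (286, np.float32(0.086), [17.0, 14.0, -107.0]), (294, np.float32(0.081), [18.0, 13.0, -112.0])]
```

View pics/c2.png

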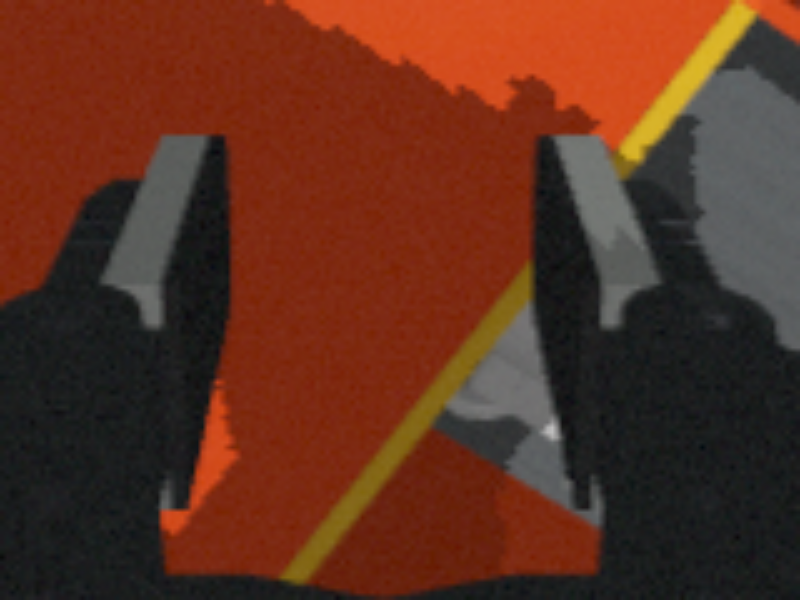

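Run:
```python
from now import *
from cell import camera
st()
c=camera("scene");P=pts(c)
cv2.imwrite("pics/d.png",cv2.resize(c["image"][60:260,180:400,::-1],None,fx=3.6,fy=3))
print(proj(c,s["eef_pos"]))
print(proj(c,s["eef_pos"]+[0,0,.045]))
```

```text
t 3.4 chest pos [-0.0644  0.037   0.1438] rpy [179.93   0.04 126.98] F [ 0.2 -0.1 -0.4] w 0.0339 q [ 0.1   0.25  1.7   0.    1.19 -0.55]
[[291.58226885 168.99796709]]
[[292.3218048 155.1580733]]
```

View pics/d.png

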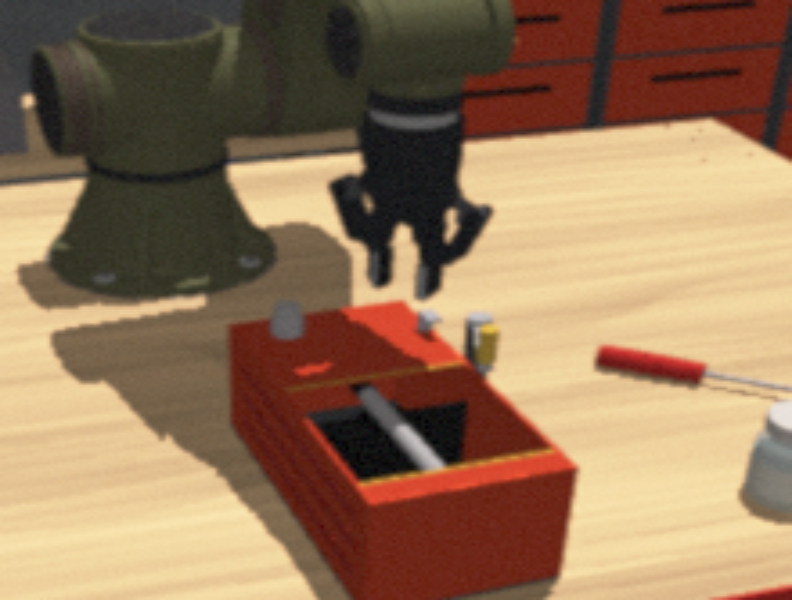

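Both views put the fingertips about 45 mm short of the reported TCP: the scene camera shows the tips at about (292,156), while the TCP projects to (291.6,169). So the fingers passed over the knob without touching it. I'll measure this offset at a smaller opening while going back.

jog_arm:
  motion:
    - [0.016,0.0,0.02,-0.02,0,0,0]
    - [0.016,0.005,0.05,-0.03,0,0,0]
    - [0.016,0.005,0.075,-0.03,0,0,0]
    - [0.016,0.005,0.075,-0.03,0,0,0]

```text
clock: 3.95
eef_pos: [0.5588, 0.1355, 0.1725]
tcp_rot: [-3.141, -0.0, 2.218]
force: [-0.3, 0.0, -0.2]
gripper_width: 0.0156
```

```bash
cat > tips.py <<'E'
from now import *
from cell import camera
def tips(c,s,name):
    P=pts(c);R0=Ro.from_euler('xyz',s["tcp_rot"])
    T=R0.inv().apply(P.reshape(-1,3)-s["eef_pos"]).reshape(P.shape)
    m=(abs(T[...,0])<15)&(abs(T[...,1])<.06)&(T[...,2]>-.11)&(T[...,2]<-.005)&(abs(T[...,0])<.015)&(c["range_z"]>0)
    for sg in (-1,1):
        q=T[m&(np.sign(T[...,1])==sg)]*1000
        q=q[np.argsort(-q[:,2])][:40]
        print("tip side",sg,"z max/med",q[:,2].max().round(1),np.median(q[:,2]).round(1),"y",q[:,1].min().round(1),q[:,1].max().round(1),"x",q[:,0].min().round(1),q[:,0].max().round(1))
    o=-cv2.Rodrigues(c["rvec"])[0].T@c["tvec"];print("cam in tool",R0.inv().apply(o-s["eef_pos"]).round(4))
    cv2.imwrite(name,c["image"][:,:,::-1])
E
python3 - <<'E'
from tips import *
st();c=camera("wrist");tips(c,s,"pics/e.png")
q=tool(125)
print(rel(s,w(knob(1.18,.142)),q))
E
```

```text
t 3.95 chest pos [-0.005   0.0848  0.1725] rpy [-179.98   -0.01  127.07] F [-0.3  0.  -0.2] w 0.0156 q [ 0.17  0.37  1.47  0.    1.3  -0.47]
tip side -1 z max/med -41.1 -43.7 y -14.5 -8.3 x -3.3 12.4
tip side 1 z max/med -41.1 -43.4 y 7.6 14.0 x -7.1 12.3
cam in tool [ 0.0672 -0.0001 -0.1825]
(array([ 0.9, -1.9, 30.5]), array([-0. , -0. , -0.3]))
```

View pics/e.png

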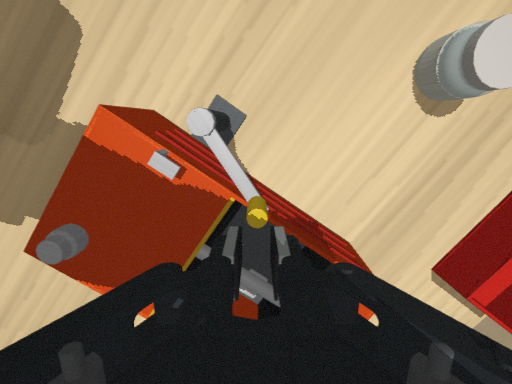

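At 16 mm opening the fingertips are 41 mm behind the reported TCP, and at 34 mm they are 45 mm behind. The offset is along the tool axis and symmetric, so I'll correct for it. The knob at (257,212) is centred. Descending with the correction.

jog_arm:
  motion:
    - [0.034,0.001,-0.002,0.0,0,0,0]
    - [0.034,0.001,-0.002,0.015,0,0,0]
    - [0.034,0.001,-0.002,0.035,0,0,0]
    - [0.034,0.001,-0.002,0.055,0,0,0]
    - [0.034,0.001,-0.002,0.07,0,0,0]

```text
clock: 4.62
eef_pos: [0.5552, 0.134, 0.1014]
tcp_rot: [-3.14, -0.001, 2.216]
force: [-0.1, -0.6, 0.4]
gripper_width: 0.0336
```

Run:
```python
from tips import *
st();c=camera("wrist");tips(c,s,"pics/f.png")
q=tool(125)
for p in (1.18,1.0,.8,.6,.4,.2,.1,0): print(p,rel(s,w(knob(p,.1)),q))
```

```text
t 4.62 chest pos [-0.0086  0.0834  0.1014] rpy [-179.94   -0.03  126.99] F [-0.1 -0.6  0.4] w 0.0336 q [ 0.17  0.43  1.56 -0.    1.15 -0.47]
tip side -1 z max/med -5.0 -6.8 y -30.6 -14.2 x 3.3 15.0
tip side 1 z max/med -26.5 -29.1 y 0.6 14.1 x -6.8 14.7
cam in tool [ 0.0672 -0.0001 -0.1825]
1.18 (array([-0. ,  1.9,  1.4]), array([-0.1, -0. , -0.4]))
1.0 (array([ -6.7, -10.8,   1.4]), array([-0.1, -0. , -0.4]))
0.8 (array([-11.4, -26.1,   1.5]), array([-0.1, -0. , -0.4]))
0.6 (array([-12.9, -42. ,   1.5]), array([-0.1, -0. , -0.4]))
0.4 (array([-11.2, -57.9,   1.5]), array([-0.1, -0. , -0.4]))
0.2 (array([ -6.4, -73.1,   1.5]), array([-0.1, -0. , -0.4]))
0.1 (array([ -2.9, -80.3,   1.5]), array([-0.1, -0. , -0.4]))
0 (array([  1.3, -87.1,   1.5]), array([-0.1, -0. , -0.4]))
```

View pics/f.png

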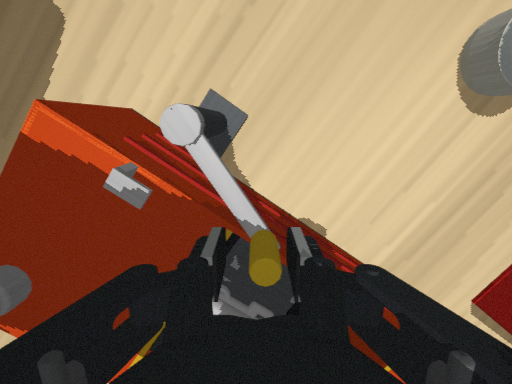

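The knob at (265,258) now stands between the fingers. I'll swing it along the arc.

jog_arm:
  motion:
    - [0.034,-0.0065,-0.01,0.0,0,0,0]
    - [0.034,-0.0113,-0.026,0.0,0,0,0]
    - [0.034,-0.0128,-0.042,0.0,0,0,0]
    - [0.034,-0.0112,-0.058,0.0,0,0,0]
    - [0.034,-0.0064,-0.073,0.0,0,0,0]

```text
clock: 5.3
eef_pos: [0.5008, 0.0841, 0.1038]
tcp_rot: [3.14, 0.001, 2.216]
force: [0.3, -0.2, 0.3]
gripper_width: 0.034
```

Run:
```python
from tips import *
st();c=camera("wrist");tips(c,s,"pics/g.png")
q=tool(125)
for p in (.1,0): print(p,rel(s,w(knob(p,.101)),q))
for e in (.004,.008,.012): print(e,rel(s,w(knob(0,.101)-[e,0,0]),q))
```

```text
t 5.3 chest pos [-0.065   0.0358  0.1038] rpy [179.93   0.06 126.96] F [ 0.3 -0.2  0.3] w 0.034 q [ 0.09  0.3   1.74 -0.    1.1  -0.55]
tip side -1 z max/med -17.6 -18.1 y -59.2 -0.0 x -14.4 14.7
tip side 1 z max/med -5.2 -17.7 y 1.3 59.1 x -8.1 14.6
cam in tool [ 0.0672 -0.0001 -0.1825]
0.1 (array([ 4.2, -6.8,  2.8]), array([ 0.1,  0.1, -0.4]))
0 (array([  8.4, -13.6,   2.8]), array([ 0.1,  0.1, -0.4]))
0.004 (array([ 10.7, -16.9,   2.8]), array([ 0.1,  0.1, -0.4]))
0.008 (array([ 13. , -20.2,   2.8]), array([ 0.1,  0.1, -0.4]))
0.012 (array([ 15.2, -23.5,   2.8]), array([ 0.1,  0.1, -0.4]))
```

View pics/g.png

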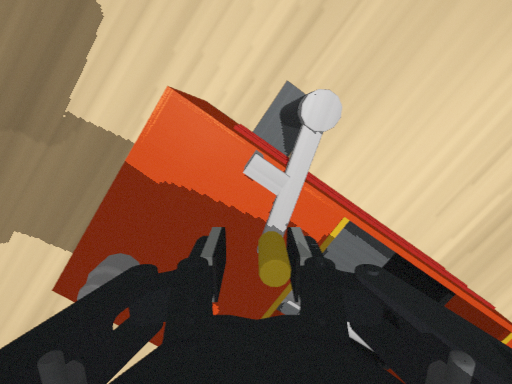

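The hook is swinging in, and the knob at (272,258) is against the right finger. I'll go on to the stop.

jog_arm:
  motion:
    - [0.034,0.0045,-0.007,0.0,0,0,0]
    - [0.034,0.0085,-0.0135,0.0,0,0,0]
    - [0.034,0.0107,-0.017,0.0,0,0,0]
    - [0.034,0.0125,-0.02,0.0,0,0,0]
    - [0.034,0.0125,-0.02,0.0,0,0,0]

```text
clock: 5.98
eef_pos: [0.4776, 0.0833, 0.103]
tcp_rot: [-3.141, -0.0, 2.217]
force: [0.6, -0.9, 0.8]
gripper_width: 0.0342
```

Run:
```python
from tips import *
st();c=camera("wrist");tips(c,s,"pics/h.png")
```

```text
t 5.97 chest pos [-0.0881  0.0359  0.103 ] rpy [-179.99   -0.01  127.01] F [ 0.6 -0.9  0.8] w 0.0342 q [ 0.1   0.25  1.8   0.    1.09 -0.55]
tip side -1 z max/med -18.0 -18.8 y -59.5 -0.7 x -14.6 14.2
tip side 1 z max/med -5.8 -18.3 y 1.2 59.8 x -14.6 14.9
cam in tool [ 0.0672 -0.0001 -0.1825]
```

View pics/h.png

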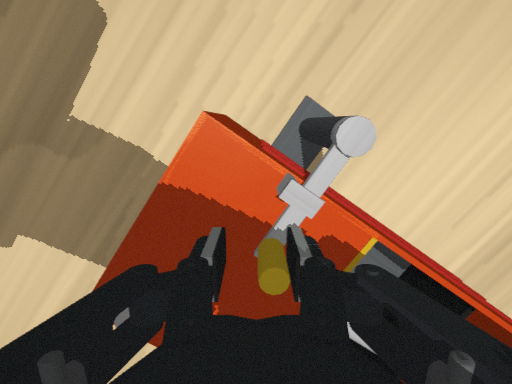

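The arm is inside the catch at (300,200), but there's no stop force yet. I'll press on in small steps.

jog_arm:
  motion:
    - [0.034,0.001,-0.0015,0.0,0,0,0]
    - [0.034,0.002,-0.003,0.0,0,0,0]
    - [0.034,0.002,-0.003,0.0,0,0,0]

```text
clock: 6.4
eef_pos: [0.4756, 0.0833, 0.1032]
tcp_rot: [3.138, 0.002, 2.217]
force: [11.6, 2.2, -5.2]
gripper_width: 0.0337
```

jog_arm:
  motion:
    - [0.034,0.001,-0.0015,0.0,0,0,0]
    - [0.034,0.002,-0.003,0.0,0,0,0]
    - [0.034,0.002,-0.003,0.0,0,0,0]

```text
clock: 6.78
eef_pos: [0.4749, 0.0835, 0.1037]
tcp_rot: [3.132, 0.005, 2.217]
force: [38.1, 8.1, -18.3]
gripper_width: 0.034
```

Run:
```python
from tips import *
st();c=camera("wrist");tips(c,s,"pics/i.png")
P=pts(c);k=mask(c,(22,120,60),(35,255,255)).astype(bool)
Q=ch(P[k]);Q=Q[(Q[:,2]>.162)&(Q[:,0]<-.04)];print("knob top",len(Q),Q.mean(0),Q.min(0),Q.max(0))
# arm pts
m=(c["image"].min(-1)>110)
Q=ch(P[m]);Q=Q[(abs(Q[:,2]-.133)<.003)&(Q[:,1]<.105)&(Q[:,1]>.03)&(abs(Q[:,0]+.085)<.03)]
for a,b in ((.05,.056),(.056,.062),(.08,.09),(.09,.1)):
    k=Q[(Q[:,1]>a)&(Q[:,1]<b)];
    if len(k):print(a,len(k),k[:,0].min(),k[:,0].max())
```

```text
t 6.78 chest pos [-0.0909  0.0363  0.1037] rpy [179.44   0.29 127.  ] F [ 38.1   8.1 -18.3] w 0.034 q [ 0.1   0.24  1.82  0.    1.07 -0.55]
tip side -1 z max/med -17.7 -18.4 y -58.3 -0.7 x -14.5 11.9
tip side 1 z max/med -5.2 -17.1 y 2.0 59.7 x -13.8 14.1
cam in tool [ 0.0672 -0.0001 -0.1825]
knob top 867 [-0.08035285  0.03669059  0.16952617] [-0.13109519  0.02730859  0.16204295] [-0.06663838  0.09132697  0.28583865]
0.05 112 -0.08433001136587859 -0.07347543501751484
0.056 190 -0.084625721780692 -0.07279131865574809
0.08 353 -0.0847012621720769 -0.07248197733093902
0.09 373 -0.08461134940084718 -0.07224915653290165
```

View pics/i.png

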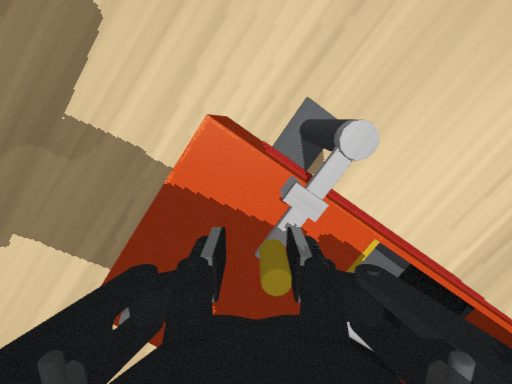

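The stop is reached: 38 N, and the arm's edges run parallel to chest y (x −84.6 to −72.4 along its whole length), so the angle is 0. I'll back off the knob and lift.

jog_arm:
  motion:
    - [0.034,-0.003,0.004,0.0,0,0,0]
    - [0.034,-0.007,0.011,0.0,0,0,0]
    - [0.034,-0.007,0.011,-0.02,0,0,0]
    - [0.034,-0.007,0.011,-0.045,0,0,0]
    - [0.034,-0.007,0.011,-0.075,0,0,0]

```text
clock: 7.45
eef_pos: [0.4834, 0.0838, 0.1785]
tcp_rot: [-3.14, -0.001, 2.217]
force: [-0.1, -0.5, 0.6]
gripper_width: 0.0342
```

Run:
```python
from tips import *
st();c=camera("wrist");cv2.imwrite("pics/j.png",c["image"][:,:,::-1])
q=tool(0)
print(rel(s,w([.064,0,.17]),q))
```

```text
t 7.45 chest pos [-0.0824  0.0362  0.1785] rpy [-179.94   -0.04  127.  ] F [-0.1 -0.5  0.6] w 0.0342 q [ 0.1   0.18  1.7  -0.    1.26 -0.55]
(array([-113. ,   99.8,    8.3]), array([ -0.1,   0. , 124.6]))
```

View pics/j.png

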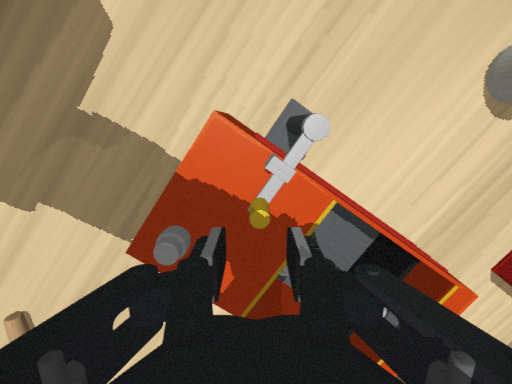

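The hook is closed with its arm in the catch at (282,168). Moving over the bar now, turning as I go.

jog_arm:
  motion:
    - [0.07,-0.02,0.02,0.0,0,0,10.5]
    - [0.07,-0.045,0.04,-0.01,0,0,21]
    - [0.07,-0.07,0.06,-0.02,0,0,31.5]
    - [0.07,-0.09,0.08,-0.02,0,0,42]
    - [0.07,-0.113,0.1,-0.02,0,0,52.5]

```text
clock: 8.12
eef_pos: [0.6324, 0.0537, 0.1978]
tcp_rot: [-3.141, 0.0, 1.294]
force: [-0.6, -0.7, 0.5]
gripper_width: 0.0701
```

jog_arm:
  motion:
    - [0.07,0,0,0.0,0,0,10.5]
    - [0.07,0,0,0,0,0,21]
    - [0.07,0,0,0,0,0,31.5]
    - [0.07,0,0,0,0,0,42]
    - [0.07,0,0,0,0,0,52.5]

```text
clock: 8.75
eef_pos: [0.6315, 0.0538, 0.1976]
tcp_rot: [-3.141, 0.001, 0.378]
force: [0.0, -0.8, -0.1]
gripper_width: 0.0697
```

Run:
```python
from tips import *
st()
q=tool(0)
print(rel(s,w([.064,0,.17]),q))
```

```text
t 8.75 chest pos [0.0644 0.0001 0.1976] rpy [-179.99    0.04   21.66] F [ 0.  -0.8 -0.1] w 0.0697 q [ 0.03  0.49  1.25 -0.    1.41  1.22]
(array([-0.4, -0. , 27.6]), array([-0. ,  0. , 19.3]))
```

jog_arm:
  motion:
    - [0.06,0,0,0.01,0,0,10]
    - [0.06,0,0,0.02,0,0,19.3]
    - [0.06,0,0,0.028,0,0,19.3]

```text
clock: 9.12
eef_pos: [0.6314, 0.0537, 0.1693]
tcp_rot: [3.142, 0.001, 0.048]
force: [0.7, 0.2, -0.6]
gripper_width: 0.0599
```

Run:
```python
from tips import *
st();c=camera("wrist");tips(c,s,"pics/k.png")
P=pts(c);Q=ch(P.reshape(-1,3))
m=(abs(Q[:,2]-.10)<.012)&(Q[:,0]>-.03)&(Q[:,0]<.15)&(abs(Q[:,1])<.03)
Q=Q[m]
for x in np.arange(-.03,.15,.01):
    k=Q[(Q[:,0]>=x)&(Q[:,0]<x+.01)]
    if len(k)>3:print(round(x,3),len(k),k[:,1].min().round(4),k[:,1].max().round(4),k[:,2].max().round(4))
```

```text
t 9.12 chest pos [0.0643 0.0001 0.1693] rpy [180.     0.04   2.76] F [ 0.7  0.2 -0.6] w 0.0599 q [ 0.03  0.51  1.29 -0.    1.35  1.55]
tip side -1 z max/med -44.5 -46.5 y -31.3 -30.8 x -10.2 9.3
tip side 1 z max/med -44.5 -46.7 y 28.6 29.3 x -10.2 9.4
cam in tool [ 0.0657 -0.0007 -0.1825]
-0.03 129 -0.007 0.0077 0.1031
-0.02 175 -0.0174 0.0182 0.1037
-0.01 210 -0.0184 0.0291 0.1032
0.0 145 -0.0077 0.0077 0.1042
0.01 143 -0.0075 0.0077 0.1033
0.02 150 -0.0074 0.0077 0.1034
0.03 153 -0.0072 0.0077 0.1035
0.04 157 -0.0071 0.0077 0.1036
0.05 164 -0.0079 0.0077 0.1036
0.06 173 -0.0078 0.0077 0.1042
0.07 178 -0.0077 0.0077 0.1032
0.08 183 -0.0075 0.0077 0.1034
0.09 183 -0.0073 0.0077 0.1034
0.1 217 -0.0243 0.018 0.1035
0.11 311 -0.0233 0.0181 0.1061
0.12 264 -0.0105 0.0104 0.1066
```

View pics/k.png

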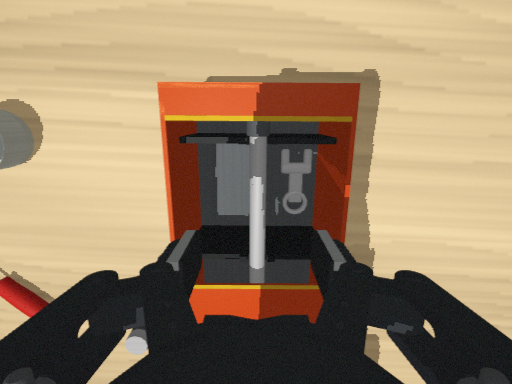

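The bar is centred at chest y 0 with its top at about z 102–103. The head starts at x≈113, so the bar's origin is at x≈25, and the grip at x≈65 is right under the tool. Descending.

jog_arm:
  motion:
    - [0.05,0,0,0.04,0,0,-0.4]
    - [0.05,0,0,0.08,0,0,-0.4]
    - [0.05,0,0,0.11,0,0,-0.4]
    - [0.05,0,0,0.128,0,0,-0.4]
    - [0.05,0,0,0.134,0,0,-0.4]

```text
clock: 9.8
eef_pos: [0.6314, 0.0538, 0.0355]
tcp_rot: [3.142, 0.001, 0.056]
force: [0.4, -0.0, 0.1]
gripper_width: 0.0502
```

Run:
```python
from tips import *
st();c=camera("wrist");tips(c,s,"pics/l.png")
```

```text
t 9.8 chest pos [0.0643 0.0002 0.0355] rpy [180.     0.04   3.2 ] F [ 0.4 -0.   0.1] w 0.0502 q [ 0.03  0.64  1.41 -0.    1.1   1.54]
tip side -1 z max/med -42.5 -45.6 y -26.3 -25.9 x -10.6 8.9
tip side 1 z max/med -42.5 -45.2 y 23.7 24.3 x -11.7 9.3
cam in tool [ 0.0657 -0.0007 -0.1825]
```

View pics/l.png

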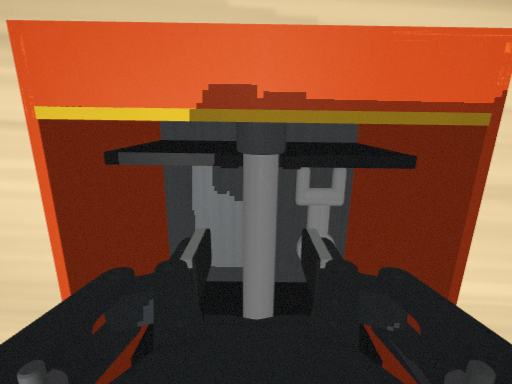

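The fingers at cols 195 and 320 straddle the shank at col 260. I'll correct the small yaw error and close.

jog_arm:
  motion:
    - [0.05,0,0.001,0,0,0,0.8]
    - [0.01,0,0.001,0,0,0,0.8]
    - [0.01,0,0.001,0,0,0,0.8]
    - [0.01,0,0.001,0,0,0,0.8]
    - [0.01,0,0.001,0,0,0,0.8]

```text
clock: 10.48
eef_pos: [0.6319, 0.053, 0.0368]
tcp_rot: [-3.141, -0.001, 0.04]
force: [-1.1, 0.8, 6.9]
gripper_width: 0.0139
```

jog_arm:
  motion:
    - [0.01,0,0,0,0,0,0]
    - [0.01,0,0,-0.006,0,0,0]
    - [0.01,0,0,-0.011,0,0,0]
    - [0.01,0,0,-0.011,0,0,0]

```text
clock: 10.98
eef_pos: [0.6317, 0.0528, 0.0473]
tcp_rot: [3.142, -0.0, 0.04]
force: [0.0, -0.2, -2.9]
gripper_width: 0.014
```

```bash
cat > barm.py <<'E'
from tips import *
def bar(c,s,name):
    cv2.imwrite(name,c["image"][:,:,::-1])
    P=pts(c);R0=Ro.from_euler('xyz',s["tcp_rot"])
    T=R0.inv().apply(P.reshape(-1,3)-s["eef_pos"])*1000
    m=(abs(T[:,1])<16)&(T[:,2]>-85)&(T[:,2]<-40)&(T[:,0]>16)&(c["range_z"].ravel()>0)
    for x in range(15,120,10):
        k=T[m&(T[:,0]>=x)&(T[:,0]<x+10)]
        if len(k)>3: print(x,len(k),"y",k[:,1].min().round(1),k[:,1].max().round(1),"top z",np.percentile(k[:,2],3).round(1))
E
python3 - <<'E'
from barm import *
st();c=camera("wrist");bar(c,s,"pics/m.png")
E
```

```text
t 10.97 chest pos [ 0.0645 -0.0009  0.0473] rpy [180.    -0.03   2.31] F [ 0.  -0.2 -2.9] w 0.014 q [ 0.03  0.63  1.4  -0.    1.12  1.56]
15 608 y -9.0 7.0 top z -65.9
25 712 y -8.9 6.9 top z -65.8
35 791 y -16.0 15.9 top z -65.9
45 1122 y -16.0 15.9 top z -68.1
55 1219 y -12.0 10.0 top z -68.7
65 2419 y -16.0 16.0 top z -77.6
75 2636 y -16.0 16.0 top z -77.3
85 2549 y -16.0 16.0 top z -77.2
```

View pics/m.png

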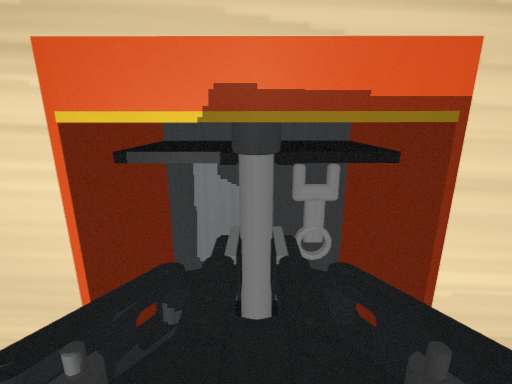

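The grip holds: width 14 mm and about 3 N of weight. The shank is level, and the head's shoulder is about 48 mm ahead of the pads, as expected. I'll raise 1 mm more and draw back 46 mm under the deck.

jog_arm:
  motion:
    - [0.01,0,0.001,-0.001,0,0,0]
    - [0.01,-0.01,0.001,-0.001,0,0,0]
    - [0.01,-0.022,0.001,-0.001,0,0,0]
    - [0.01,-0.034,0.001,-0.001,0,0,0]
    - [0.01,-0.046,0.001,-0.001,0,0,0]

```text
clock: 11.65
eef_pos: [0.5846, 0.0499, 0.048]
tcp_rot: [-3.142, 0.0, 0.04]
force: [0.1, -0.0, -2.5]
gripper_width: 0.0141
```

Run:
```python
from barm import *
st();c=camera("wrist");bar(c,s,"pics/n.png")
```

```text
t 11.65 chest pos [ 0.0174 -0.0018  0.048 ] rpy [-180.      0.01    2.31] F [ 0.1 -0.  -2.5] w 0.0141 q [ 0.02  0.53  1.55 -0.    1.06  1.55]
15 605 y -9.0 7.0 top z -65.9
25 715 y -8.9 6.9 top z -66.0
35 743 y -8.7 6.7 top z -66.0
45 867 y -12.0 9.6 top z -68.4
55 1222 y -12.0 10.0 top z -68.8
65 1288 y -12.0 9.9 top z -68.9
75 1117 y -12.0 10.1 top z -68.7
85 276 y -16.0 15.9 top z -45.5
95 128 y -16.0 15.8 top z -45.7
```

View pics/n.png

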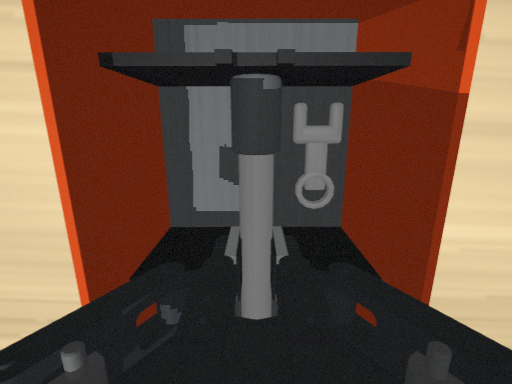

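The head is now back behind the far plate (plate at rows 55–80, head at rows 75–150) and inside the opening. Next I'll work out the tilt and thread path, keeping the axis through (−19, 104.5) at the deck edge.

```bash
cat >> h.py <<'E'
def pose(th,d,W=(-.019,.1045),y=-.0012,yaw=0):
    t=np.deg2rad(th);G=np.array([W[0]+d*np.cos(t),y,W[1]+d*np.sin(t)])
    return w(G+.058*np.array([np.sin(t),0,-np.cos(t)])),tool(yaw,th),G
E
python3 - <<'E'
from now import *
st()
for th,d in ((5,.037),(10,.038),(15,.040),(20,.044),(25,.05)):
    p,q,G=pose(th,d);print(th,d,rel(s,p,q),G)
E
```

```text
t 11.7 chest pos [ 0.0163 -0.0017  0.0478] rpy [180.     0.07   2.31] F [ 0.1 -0.8 -3.7] w 0.0139 q [ 0.02  0.53  1.55 -0.    1.06  1.55]
5 0.037 (array([ 6.6, -0.5, -2.1]), array([ 0. ,  5.1, -0. ])) [ 0.0178592  -0.0012      0.10772476]
10 0.038 (array([12.2, -0.5, -6.2]), array([ 0. , 10.1, -0. ])) [ 0.01842269 -0.0012      0.11109863]
15 0.04 (array([ 18.3,  -0.5, -11. ]), array([ 0. , 15.1, -0. ])) [ 0.01963703 -0.0012      0.11485276]
20 0.044 (array([ 25.9,  -0.6, -17.3]), array([ 0. , 20.1, -0. ])) [ 0.02234648 -0.0012      0.11954889]
25 0.05 (array([ 34.5,  -0.6, -25.3]), array([ 0. , 25.1, -0. ])) [ 0.02631539 -0.0012      0.12563091]
```

jog_arm:
  motion:
    - [0.01,0.0066,0,-0.002,0,5,0]
    - [0.01,0.0122,0,-0.006,0,10,0]
    - [0.01,0.0183,0,-0.011,0,15,0]

```text
clock: 12.08
eef_pos: [0.6039, 0.0507, 0.0593]
tcp_rot: [-3.142, -0.265, 0.04]
force: [0.4, 0.4, -3.0]
gripper_width: 0.014
```

Run:
```python
from barm import *
st();c=camera("wrist");bar(c,s,"pics/o.png")
c2=camera("scene");cv2.imwrite("pics/o_s.png",cv2.resize(c2["image"][60:260,180:400,::-1],None,fx=3.6,fy=3))
for th,d in ((15,.04),(20,.05),(25,.06),(25,.075),(25,.09),(25,.105)):
    p,q,G=pose(th,d);print(th,d,rel(s,p,q),G)
```

```text
t 12.07 chest pos [ 0.0366 -0.0018  0.0593] rpy [-180.    -15.16    2.31] F [ 0.4  0.4 -3. ] w 0.014 q [0.02 0.42 1.71 0.01 0.74 1.55]
15 607 y -9.0 7.1 top z -66.1
25 713 y -8.9 6.9 top z -66.1
35 749 y -8.7 6.8 top z -66.1
45 858 y -11.5 9.6 top z -68.5
55 1237 y -12.0 10.1 top z -69.1
65 1272 y -12.0 9.8 top z -69.1
75 1127 y -11.9 10.1 top z -69.1
15 0.04 (array([-2. , -0.6, -0.1]), array([ 0. , -0.2, -0.1])) [ 0.01963703 -0.0012      0.11485276]
20 0.05 (array([12.9, -0.6, -4.6]), array([ 0. ,  4.8, -0.1])) [ 0.02798463 -0.0012      0.12160101]
25 0.06 (array([ 27.2,  -0.6, -11.3]), array([ 0. ,  9.8, -0.1])) [ 0.03537847 -0.0012      0.1298571 ]
25 0.075 (array([ 42. ,  -0.6, -13.9]), array([ 0. ,  9.8, -0.1])) [ 0.04897308 -0.0012      0.13619637]
25 0.09 (array([ 56.7,  -0.7, -16.4]), array([ 0. ,  9.8, -0.1])) [ 0.0625677  -0.0012      0.14253564]
25 0.105 (array([ 71.5,  -0.7, -19. ]), array([ 0. ,  9.8, -0.1])) [ 0.07616232 -0.0012      0.14887492]
```

View pics/o.png

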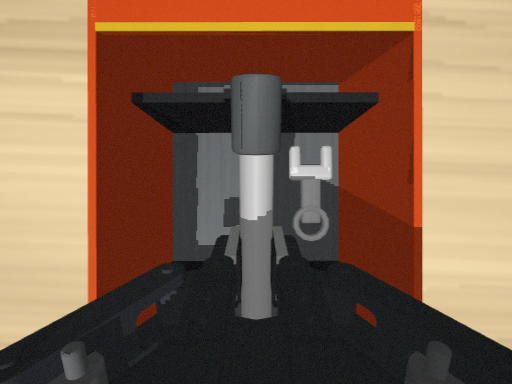

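View pics/o_s.png

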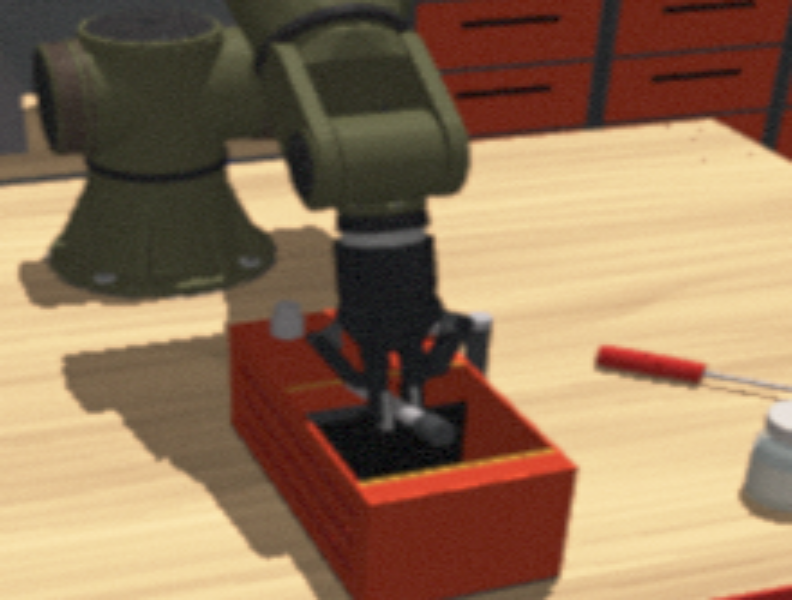

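The bar hasn't moved in the grip. The head at (257,75–150) is rising inside the opening, and there's no contact force. I'll keep tilting and pulling.

jog_arm:
  motion:
    - [0.01,0.0129,0,-0.0046,0,5,0]
    - [0.01,0.0272,0,-0.0113,0,10,0]
    - [0.01,0.042,0,-0.014,0,10,0]
    - [0.01,0.0567,0,-0.0165,0,10,0]
    - [0.01,0.0715,0,-0.019,0,10,0]

```text
clock: 12.8
eef_pos: [0.6682, 0.0533, 0.0958]
tcp_rot: [-3.142, -0.434, 0.04]
force: [-0.4, 0.2, -3.9]
gripper_width: 0.0143
```

Run:
```python
from barm import *
st();c=camera("wrist");bar(c,s,"pics/p.png")
c2=camera("scene");cv2.imwrite("pics/p_s.png",cv2.resize(c2["image"][60:260,180:400,::-1],None,fx=3.6,fy=3))
for th,d in ((25,.105),(25,.12),(25,.14),(25,.16),(25,.175)):
    p,q,G=pose(th,d);print(th,d,rel(s,p,q),G)
p,q,G=pose(25,.175);p[2]+=.15;print(rel(s,p,q))
```

```text
t 12.8 chest pos [ 0.101  -0.0019  0.0958] rpy [-180.    -24.85    2.3 ] F [-0.4  0.2 -3.9] w 0.0143 q [0.02 0.43 1.64 0.01 0.63 1.54]
15 597 y -9.0 7.0 top z -66.0
25 720 y -8.9 6.9 top z -66.1
35 749 y -8.6 6.8 top z -66.2
45 848 y -11.5 9.7 top z -68.5
55 1203 y -12.0 10.1 top z -69.2
65 1304 y -11.9 9.9 top z -69.1
75 1136 y -11.9 10.1 top z -69.1
25 0.105 (array([-0.1, -0.7, -0.6]), array([ 0. ,  0.1, -0.1])) [ 0.07616232 -0.0012      0.14887492]
25 0.12 (array([14.9, -0.7, -0.7]), array([ 0. ,  0.1, -0.1])) [ 0.08975693 -0.0012      0.15521419]
25 0.14 (array([34.9, -0.7, -0.7]), array([ 0. ,  0.1, -0.1])) [ 0.10788309 -0.0012      0.16366656]
25 0.16 (array([54.9, -0.7, -0.8]), array([ 0. ,  0.1, -0.1])) [ 0.12600925 -0.0012      0.17211892]
25 0.175 (array([69.9, -0.8, -0.8]), array([ 0. ,  0.1, -0.1])) [ 0.13960386 -0.0012      0.1784582 ]
(array([ 132.9,   -0.8, -136.9]), array([ 0. ,  0.1, -0.1]))
```

View pics/p_s.png

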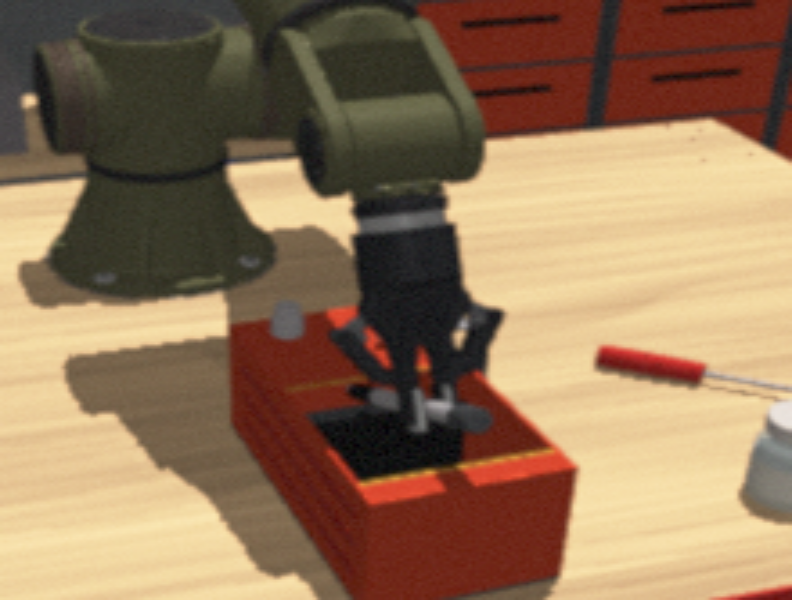

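The scene view shows the head at (490,418) well above the lip, and the force is only the bar's weight. I'll pull along the bar's axis until the tail leaves the deck edge.

jog_arm:
  motion:
    - [0.01,0.014,0,-0.0005,0,0,0]
    - [0.01,0.028,0,-0.0007,0,0,0]
    - [0.01,0.042,0,-0.0008,0,0,0]
    - [0.01,0.056,0,-0.0008,0,0,0]
    - [0.01,0.07,0,-0.0008,0,0,0]

```text
clock: 13.52
eef_pos: [0.7306, 0.0558, 0.1255]
tcp_rot: [-3.142, -0.434, 0.04]
force: [-1.2, -0.4, -3.1]
gripper_width: 0.0138
```

Run:
```python
from barm import *
st();c=camera("wrist");bar(c,s,"pics/q.png")
c2=camera("scene");cv2.imwrite("pics/q_s.png",cv2.resize(c2["image"][60:260,180:400,::-1],None,fx=3.6,fy=3))
p,q,G=pose(25,.175)
for dz,th in ((.03,25),(.06,25),(.09,25),(.12,25),(.15,25)):
    a=p.copy();a[2]+=dz;print(rel(s,a,q))
```

```text
t 13.53 chest pos [ 0.1635 -0.0019  0.1255] rpy [-180.    -24.85    2.31] F [-1.2 -0.4 -3.1] w 0.0138 q [0.02 0.52 1.43 0.01 0.75 1.55]
15 604 y -9.0 7.1 top z -66.1
25 716 y -8.9 6.9 top z -66.1
35 746 y -8.7 6.7 top z -66.1
45 850 y -11.6 9.6 top z -68.5
55 1203 y -12.0 10.0 top z -69.2
65 1302 y -11.9 9.9 top z -69.1
75 1144 y -12.0 10.1 top z -69.2
(array([ 13.3,  -0.7, -27.3]), array([ 0. ,  0.1, -0.1]))
(array([ 25.9,  -0.7, -54.5]), array([ 0. ,  0.1, -0.1]))
(array([ 38.5,  -0.7, -81.8]), array([ 0. ,  0.1, -0.1]))
(array([  51.2,   -0.7, -109. ]), array([ 0. ,  0.1, -0.1]))
(array([  63.8,   -0.7, -136.2]), array([ 0. ,  0.1, -0.1]))
```

View pics/q_s.png

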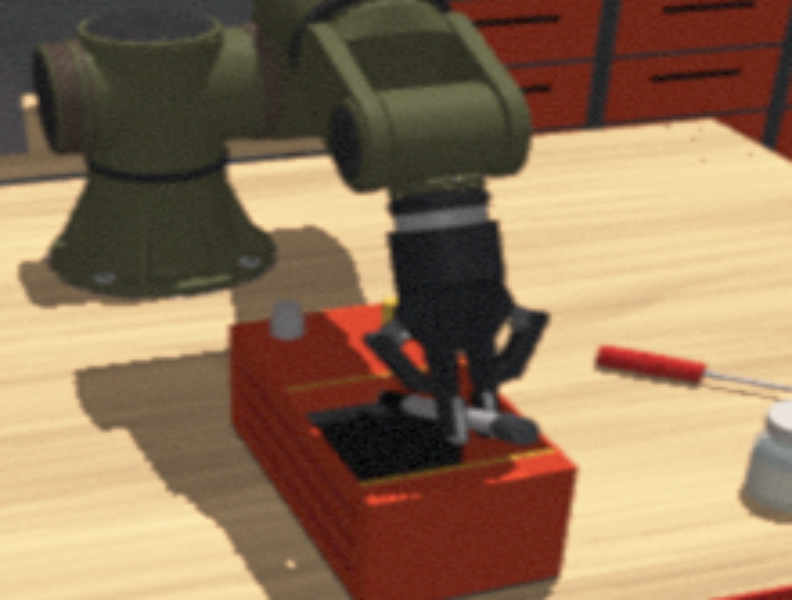

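The tail is out past the deck edge. Raising straight up.

jog_arm:
  motion:
    - [0.01,0.0132,0,-0.0273,0,0,0]
    - [0.01,0.0259,0,-0.0545,0,0,0]
    - [0.01,0.0385,0,-0.0818,0,0,0]
    - [0.01,0.0512,0,-0.109,0,0,0]
    - [0.01,0.058,0,-0.1225,0,0,0]

```text
clock: 14.25
eef_pos: [0.7315, 0.0559, 0.2628]
tcp_rot: [-3.142, -0.437, 0.04]
force: [0.4, 0.8, -3.5]
gripper_width: 0.0137
```

Run:
```python
from barm import *
st()
c2=camera("scene");cv2.imwrite("pics/s_s.png",cv2.resize(c2["image"][30:260,180:400,::-1],None,fx=3.4,fy=2.6))
a=w([.02,-.0012,.22]);print(rel(s,a,tool(0,0)))
a=w([.06,-.0012,.22]);print(rel(s,a,tool(0,0)))
```

```text
t 14.25 chest pos [ 0.1643 -0.0019  0.2628] rpy [-180.    -25.03    2.31] F [ 0.4  0.8 -3.5] w 0.0137 q [0.02 0.42 1.26 0.01 1.03 1.55]
(array([-148.9,   -0.6,  -22.3]), array([  0. , -25. ,  -0.1]))
(array([-112.7,   -0.6,   -5.3]), array([  0. , -25. ,  -0.1]))
```

View pics/s_s.png

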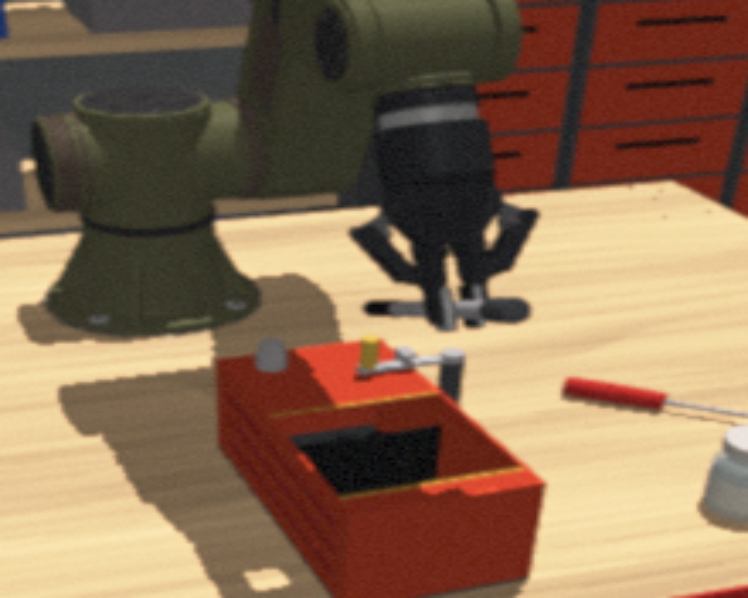

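The bar is out and well above the chest, and the hook is still in its catch. I'll level the bar and centre it over the chest, then let it settle.

jog_arm:
  motion:
    - [0.01,-0.022,0,-0.001,0,-5,0]
    - [0.01,-0.045,0,-0.002,0,-10,0]
    - [0.01,-0.068,0,-0.003,0,-15,0]
    - [0.01,-0.091,0,-0.004,0,-20,0]
    - [0.01,-0.113,0,-0.005,0,-25,0]

```text
clock: 14.92
eef_pos: [0.6262, 0.0516, 0.2168]
tcp_rot: [-3.142, 0.005, 0.04]
force: [-0.6, -0.6, -3.1]
gripper_width: 0.0141
```

jog_arm:
  motion:
    - [0.01,0,0,0,0,0,0]
    - [0.01,0,0,0,0,0,0]
    - [0.01,0,0,0,0,0,0]
    - [0.01,0,0,0,0,0,0]

```text
clock: 15.42
eef_pos: [0.6276, 0.0516, 0.2187]
tcp_rot: [3.142, -0.001, 0.04]
force: [-0.1, 0.0, -3.9]
gripper_width: 0.0141
```

Run:
```python
from barm import *
st();print(s["joint_velocities"].round(4));c=camera("wrist");bar(c,s,"pics/t.png")
c2=camera("scene");cv2.imwrite("pics/t_s.png",cv2.resize(c2["image"][30:260,180:400,::-1],None,fx=3.4,fy=2.6))
t=camera("top");cv2.imwrite("pics/t_t.png",t["image"][:,:,::-1])
```

```text
t 15.43 chest pos [ 0.0603 -0.0019  0.2187] rpy [180.    -0.05   2.31] F [-0.1  0.  -3.9] w 0.0141 q [0.02 0.46 1.23 0.   1.44 1.55]
[ 0.0001 -0.0004 -0.0022 -0.0012  0.0036  0.0005]
15 607 y -9.1 7.0 top z -65.7
25 715 y -8.9 7.0 top z -65.9
35 747 y -8.7 6.7 top z -65.9
45 859 y -11.6 9.6 top z -68.3
55 1215 y -12.0 10.0 top z -68.8
65 1287 y -12.0 9.8 top z -69.0
75 1122 y -12.0 10.1 top z -68.9
```

View pics/t_s.png

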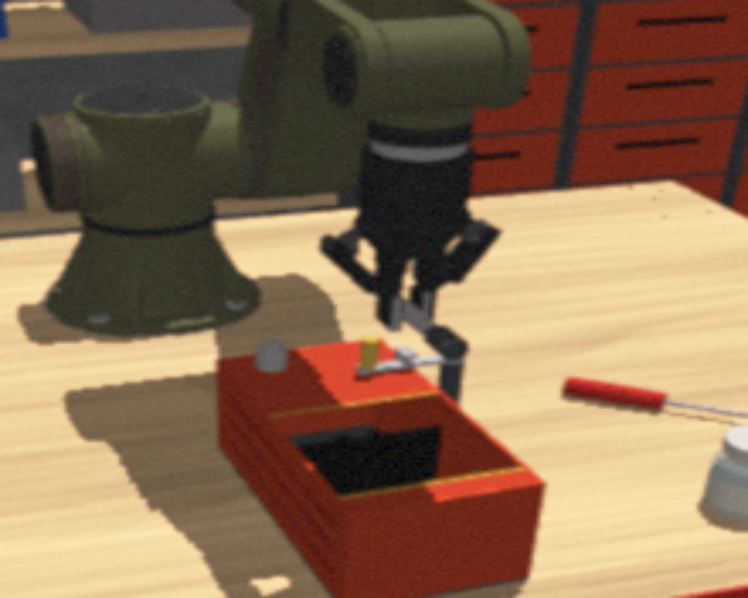

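View pics/t_t.png

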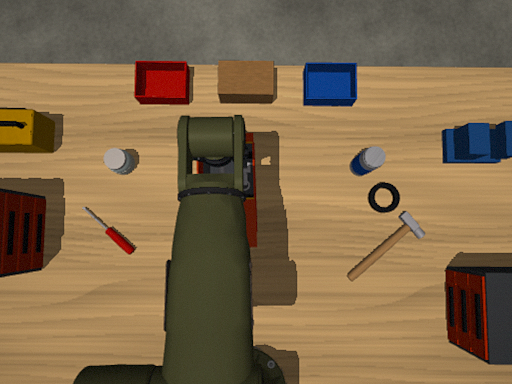

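View pics/t.png

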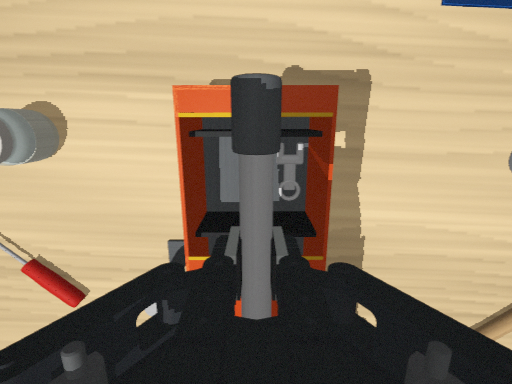

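The bar is level at z≈0.277 and unmoved in the grip. The bystanders sit where they did in the first top view. I'll check the hook angle once more, then hand in.

Run:
```python
from now import *
from cell import camera
c=camera("scene");k=mask(c,(22,120,60),(35,255,255)).astype(bool);k[:150]=0;k[190:]=0
P=ch(pts(c)[k]);P=P[(P[:,2]>.14)&(P[:,2]<.175)&(P[:,0]<0)&(P[:,0]>-.15)];print("knob",len(P),np.median(P,0))
s=r.sense();st();print(r.sign_off())
```

```text
knob 24 [-0.07344925  0.02915242  0.15845106]
t 15.57 chest pos [ 0.0602 -0.0018  0.2186] rpy [-180.     -0.02    2.31] F [-0.6  0.6 -3.6] w 0.0142 q [0.02 0.46 1.23 0.   1.44 1.55]
the job is handed in; nothing more can be done
None
```

The hook is closed in its catch and the bar is out. The gripper is holding the bar still and level over the chest, and I handed the job in at about 15.6 s.

**Hook:** I swung the hook with the fingers around its knob until it hit the stop. The reading there was 38 N sideways with 18 N more vertically, about 43 N in all, carried by the fingertips. The hook's arm measured parallel to the chest's y, meaning fully closed. The last scene view put the knob's visible face at chest (−73, 29) mm, which fits the closed position.

**Bar:** I gripped it near its balance point, lifted it about 12 mm and drew it back 46 mm under the deck. I then tilted the head up 25°, pulled it out along its axis, raised it and levelled it. The force reading stayed at about the bar's own weight, so I saw no sign of contact with the chest. The bar did not slip in the grip.

**Final state:** The bar's axis is at z ≈ 0.277 m, leaving the whole bar about 14 cm above the chest. The joints are nearly still, at most 0.004 rad/s. The spanner and the objects on the bench look where they started in the last pictures. I only checked the socket by eye in the scene view.

**Problems along the way:**
- **Wrong units:** I gave the first move in mm instead of m. The speed cap limited it, and it stayed in free space.
- **Missed knob:** The first try at the hook passed above the knob without touching anything. Two cameras showed the fingertips about 41–45 mm short of the reported TCP, so I corrected every later move for that.

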